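# Check a ground block and the grinder platen with a straightedge

## Task

Find out why the grinder grinds out of true: take the red-gripped straightedge from its wooden rest and gently lay its lower edge flush along the middle of the bronze block's top face in the vise, keeping hold of it and resting it there still for half a second. Then pass the same blade down through the slot in the yellow guard of the belt grinder and press its edge, upright, onto the sprung platen below until the platen gives about 6 mm, half of its travel. Finish while still gripping the straightedge and holding the platen down like that; do not shift the cups, flask, brush or bronze disc.

Things in the scene. Friction and masses are not known exactly. Their poses are not given: they have to be found in the camera images.
- straightedge_center (a point): The straightedge: a loose flat steel blade, 80 mm long (its own y), 10 mm thick (its own x) and 60 mm high (z up), with a red plastic grip block on top, 60 mm long (y), 24 mm thick (x) and 35 mm high, so 95 mm high in all; about 0.4 kg. This point is its centre, 47.5 mm above its lower edge; the middle of the red grip is 30 mm above this point. It starts upright in the wooden rest; lift it straight up at least 40 mm to clear it.
- straightedge_edge (a point): The middle of the straightedge's lower (checking) edge, 47.5 mm below its centre; same axes. The lowest 3 mm is bevelled to 6 mm thick and 76 mm long, the next 3 mm to 8 by 78 mm.
- straightedge: The same straightedge as a body; origin at the middle of its lower edge.
- rest: Fixed wooden rest, 60 mm (x) by 112 mm (y), 38 mm high, with a pocket 14 by 85 mm, long along y, its floor 12 mm above the table, in which the straightedge stands. Origin at the centre of its underside, on the table.
- vise: Fixed blue bench vise, about 190 mm (x) by 130 mm (y), jaws 113 mm high, with a bronze block clamped in its jaws. Origin at the centre of its underside.
- block_face (a point): Centre of the ground, horizontal, brassy top face of the bronze block in the vise, 34 mm (x) by 108 mm (y, its length), 140 mm above the table; nothing on the vise is higher. The block is rigid.
- grinder: Fixed grey belt grinder with its belt off, about 350 mm long (x) and 150 mm wide (y), black drums at both ends, a blue motor on its +y side, no higher than 145 mm. A yellow guard plate, 120 mm (x) by 146 mm (y) and 8 mm thick, bridges its middle. Origin at the centre of its underside, on the table.
- guard_slot (a point): Centre of the mouth of the slot in the guard, on the guard's upper face, 145 mm above the table. The slot goes straight down through the 8 mm plate: 12 mm wide (x) and 82 mm long (y), for the 10 by 80 mm blade, square-edged. The bare steel platen lies below: its flat top is 35 mm below this point while unpressed.
- platen (a joint): How far the sprung steel platen (235 mm by 104 mm, under the guard) is pressed down, in m: 0 at rest, 0.012 at the stop. It needs about 6 N to start moving and 0.7 N more for each mm, and springs back.
- cup_lidded: Bystander: pale bronze cast cup with lid, 80 mm across, 116 mm high, loose; origin under its centre.
- cup_tall: Bystander: brown bronze cast cup with a thin upright rod, 80 mm across, 191 mm high, loose; origin under its centre.
- cup_plain: Bystander: pale bronze cast cup, 80 mm across, 126 mm high, loose; origin under its centre.
- flask: Bystander: black drinking flask, 72 mm across, 215 mm high, loose; origin under its centre.
- brush: Bystander: hand brush lying on the table in front of the robot, under 50 mm high, loose.
- puck_center (a point): Bystander: bronze disc, 48 mm across and 14 mm high, loose; this point is its centre.
Mind the look-alikes: they are no part of the job. There is more than one size of the straightedge; the job needs the smallest.

How it is judged (in metres and radians):
On the way, in this order (a step that is already met when the one before it is completed fails the run):
1. gripped, edge resting still and flush on the middle of the block's top (within 12 mm across, 20 mm along, 0.15 rad of its length, 0.06 rad of upright) for 0.5 s (x of straightedge_edge in the frame of block_face between -0.012 and 0.012 m and y of straightedge_edge in the frame of block_face between -0.02 and 0.02 m and z of straightedge_edge in the frame of block_face between -0.003 and 0.003 m and angle between the y axis of straightedge_edge and the y axis of block_face, either way round below 0.15 rad and angle between straightedge_edge's own z axis and vertical below 0.06 rad and contact force between straightedge and vise above 0.5 N and contact force between the fingers and straightedge above 2 N and linear speed of straightedge below 0.02 m/s), for 0.5 s.
2. the blade has passed down through the guard's slot, its edge at least 20 mm below the guard's upper face (x of straightedge_edge in the frame of guard_slot between -0.005 and 0.005 m and y of straightedge_edge in the frame of guard_slot between -0.005 and 0.005 m and angle between the y axis of straightedge_edge and the y axis of guard_slot, either way round below 0.08 rad and z of straightedge_edge in the frame of guard_slot below -0.02 m), for 0.1 s.
At the end, for the whole second after the job is handed in: The straightedge stands through the guard's slot (edge within 5 mm of the slot's centre in plan, along it within 0.08 rad, upright within 0.06 rad), is still gripped and still, and holds the platen pressed down between 3 and 10 mm (x of straightedge_edge in the frame of guard_slot between -0.005 and 0.005 m and y of straightedge_edge in the frame of guard_slot between -0.005 and 0.005 m and angle between the y axis of straightedge_edge and the y axis of guard_slot, either way round below 0.08 rad and value of joint platen between 0.003 and 0.01 m and z of straightedge_edge in the frame of guard_slot between -0.047 and -0.036 m and angle between straightedge_edge's own z axis and vertical below 0.06 rad and contact force between straightedge and grinder above 3 N and contact force between the fingers and straightedge above 2 N and linear speed of straightedge below 0.02 m/s); the arm keeps its last pose, push and grip.
It fails at once if a bystander (cup, flask, brush, disc) is shifted by more than 20 mm (distance of any of cup_lidded, cup_tall, cup_plain, flask, brush, puck_center from where it was at the start of the episode above 0.02 m).
It fails at once if the straightedge is rammed onto the block (over 60 N) (contact force between straightedge and vise above 60 N).
It also fails if it takes over 64 s, if anything falls off the work surface, if the arm or the gripper's body presses on something with over 40 N, if the wrist force passes 120 N, or if a joint passes its speed limit or range.

## Robot

A 6-joint arm with a two-finger parallel gripper is mounted at the origin on the work surface. World frame = base frame: x ahead of the robot, y to its left, z up, the work surface at z = 0. Lengths are in mm, angles in rad, forces in N, time in s.
With the tool pointing down it reaches from about 325 to 900 mm from the base axis. Payload 3.5 kg.
Tool frame: the origin (TCP) lies between the finger pads; the fingertips stand 17 mm ahead of it and the grasp point (between the pads) lies 2 mm behind it; z points along the fingers, y is the direction in which the jaws open and shut (so a half turn about z gives the same grasp; the last joint's range is limited). The gripper opens to 85 mm and grips with 20 to 120 N. Pads are 22 mm wide; open, the fingers measure 114 mm over their backs; the gripper's body (76 mm by 85 mm) begins 54 mm behind the grasp point. The pads swing forward as they close: fully open they stand 13 mm farther back than shut.
Start: joints at [-1.228, 0.276, -0.026, 1.268, 0, 1.467], TCP at [269.475, -563.919, 248.313] pointing down, gripper open.
Joint ranges: [-3.12, 3.12], [-0.85, 1.88], [-1.08, 1.24], [-1.95, 2.15], [-1.57, 1.53], [-3.14, 3.14]. Speed limits (rad/s): [2.57, 2.57, 3.14, 3.14, 3.14, 3.14].

## Interface

Orientations are given as a unit quaternion [x, y, z, w].
In Python, from plant import robot gives the robot as it stands.
- The arm moves only by the tool carry_out, never from a script. Its argument "deltas" is a list of rows, each a list of 7 numbers: the shift along the tool's x, y, z scaled (see below), then the turn, a rotation vector about the tool's x, y, z scaled (see below), then the closure, from -1 (fully open) to 1 (shut), so that 0 is half open. In form: [[tx, ty, tz, ax, ay, az, grip], ...]. A call has 1 to 10 rows; each row shifts and turns the commanded pose from where the row before left it, along the tool's axes as they then stand; what a row does not reach is not made up. The controller multiplies each number of a shift by 0.3 m and each number of a turn by pi/2 rad. A row lasts 1/8 s, in which the tool goes at most 62.5 mm and 10.7 degrees, less where a joint would pass 70% of its speed; a pose out of reach is approached as far as the arm can. A call with a number of a shift or a turn outside -1 to 1 is refused whole. A call with a gripper value outside its range is refused whole. The fingers move at their own pace and stop on an object; "newtons" is the grip in N (left out, the last holds). Time passes only in rows, so rows that do not move let the fingers close. It gives the time, the measured TCP pose, the force and the opening at its end, in the units of the state.
- robot.get_obs(): the state, without advancing time (a new reading comes with each control period).
- robot.capture(name): name is "side" or "top"; returns a dict with "pixels" (384x512x3 uint8, red, green, blue), "K" (3x3 intrinsics, pixels), "world_from_camera" (4x4, takes a point from camera to world coordinates). Camera axes: x right, y up, looking along -z (the intrinsics and any distortion apply to the point x, -y, -z); pixel columns grow to the right and rows downward; lengths in mm; the calibration is good to about 2 mm. A picture is of the moment at which its call begins. There is no depth.
- robot.sign_off(): hands the job in, once; it reports no verdict.
The state is a dict: "time": time; "joint_positions": joint angles; "joint_velocities": joint speeds; "joint_efforts": joint torques, N m; "position": TCP position; "ee_rot": TCP orientation; "wrist_force": force on the tool from outside, world axes, zero at the start; "wrist_torque": the same for the moment, N m; "gripper_width": finger opening in mm.
Only numpy, scipy, OpenCV 4.12 (cv2) and the standard library are available. Lean on these libraries where they do the work, as an engineer would, in place of code of your own. Each camera call takes 0.05 s, during which the arm holds its last target.

## Working session

There is one attempt and no reset: what is moved stays moved. The work goes in short steps, Python scripts to look and compute and a tool call to move; the robot and the scene stay as the last step left them, time stands still between calls to the robot, and variables do not carry over. Pictures are saved under pics/ and viewed, and the job is handed in when it is done.

Besides the shell and the picture viewer there is one more tool, called after "Call:" as name(argument=value, ...) on one line, values as JSON. carry_out: Moves the arm, as the interface text tells. Shifts and turns lie within -1 to 1; 1 stands for 0.3 m of shift or pi/2 rad of turn. Its arguments: {"type":"object","properties":{"deltas":{"type":"array","items":{"type":"array","items":{"type":"number"}}},"newtons":{"type":"number"}},"required":["deltas"]}

```bash
mkdir -p pics; cat > h.py <<'E'
import numpy as np, cv2
from plant import robot
def cap(n,f=None):
    c=robot.capture(n); im=c["pixels"][:,:,::-1].copy()
    np.savez(f"pics/{n}_cal.npz",K=c["K"],T=c["world_from_camera"])
    if f: cv2.imwrite(f"pics/{f}.png",im)
    for k in c:
        if k not in("pixels","K","world_from_camera"): print(k,c[k])
    return im,np.array(c["K"]),np.array(c["world_from_camera"])
def ray(n,u,v):
    d=np.load(f"pics/{n}_cal.npz");K=d["K"];T=d["T"]
    p=np.linalg.inv(K)@[u,v,1]; r=T[:3,:3]@[p[0],-p[1],-p[2]]
    return T[:3,3],r/np.linalg.norm(r)
def atz(n,u,v,z):
    o,r=ray(n,u,v); return o+r*(z-o[2])/r[2]
def proj(n,P):
    d=np.load(f"pics/{n}_cal.npz");K=d["K"];T=d["T"]
    p=np.linalg.inv(T)@np.append(P,1); q=K@[p[0],-p[1],-p[2]]; return q[:2]/q[2]
def crop(src,dst,x0,y0,x1,y1,s):
    im=cv2.imread(f"pics/{src}.png")[y0:y1,x0:x1]
    cv2.imwrite(f"pics/{dst}.png",cv2.resize(im,None,fx=s,fy=s,interpolation=cv2.INTER_CUBIC))
E
python3 - <<'E'
from h import *
for n in("top","side"):
    im,K,T=cap(n,n+"0"); print(n,im.shape,K,T)
o=robot.get_obs()
for k in o: print(k,o[k])
E
```

```text
top (384, 512, 3) [[487.93658623   0.         254.49923139]
 [  0.         487.93658623 183.91354928]
 [  0.           0.           1.        ]] [[-2.00750676e-02  9.90020382e-01 -1.39487039e-01  3.32494821e+02]
 [-9.99794855e-01 -2.02541247e-02  1.35876543e-04 -1.13361345e+02]
 [-2.69066734e-03  1.39461152e-01  9.90223888e-01  1.57515428e+03]
 [ 0.00000000e+00  0.00000000e+00  0.00000000e+00  1.00000000e+00]]
side (384, 512, 3) [[390.59852451   0.         251.75508856]
 [  0.         390.59852451 192.55712346]
 [  0.           0.           1.        ]] [[-9.68969740e-01  1.76381747e-01 -1.73167899e-01  3.64542042e+02]
 [-2.47098617e-01 -6.73302947e-01  6.96853941e-01  6.70515099e+02]
 [ 6.31785890e-03  7.18019931e-01  6.95993868e-01  9.26561677e+02]
 [ 0.00000000e+00  0.00000000e+00  0.00000000e+00  1.00000000e+00]]
time 0.1
joint_positions [-1.22841417e+00  2.77085135e-01 -2.77406420e-02  1.26799179e+00
 -1.07108635e-06  1.46739948e+00]
joint_velocities [ 0.00073192 -0.00450047  0.00452387  0.00044387 -0.00088199 -0.00037549]
joint_efforts [ 1.58750900e-03 -4.46707714e+01  2.96129411e+01  8.43167421e-03
 -4.05102912e-05  3.89959723e-06]
position [ 269.2433451  -563.29493886  247.25542287]
ee_rot [ 9.75262302e-01  2.21048457e-01 -1.21006125e-04 -1.00334893e-03]
wrist_force [ 0.58847417 -0.81105997 -0.27606501]
wrist_torque [0.04576025 0.02531019 0.00634694]
gripper_width 85.79626541068505
```

View pics/top0.png

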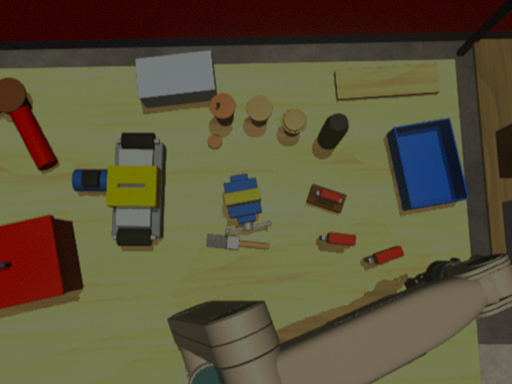

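View pics/side0.png

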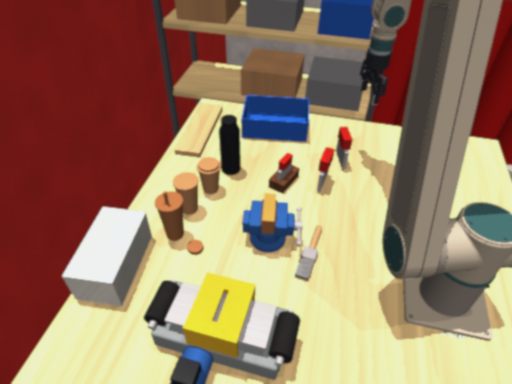

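Red-gripped candidates in the top view are (327,197) in the brown wooden rest, (338,239) loose, and (385,256) loose. The first should be the one meant, since it is in the rest. I'll check that in an enlarged crop.

```bash
python3 - <<'E'
from h import *
crop("top0","t1",295,170,425,275,6)
crop("side0","s1",255,115,365,205,7)
crop("top0","t2",95,125,265,255,4.6)
E
```

```text
(no output)
```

View pics/t1.png

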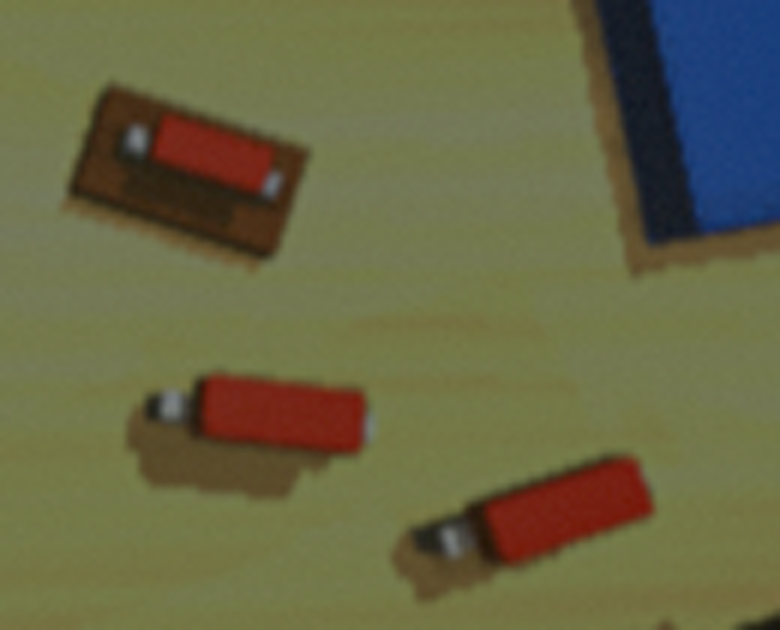

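View pics/s1.png

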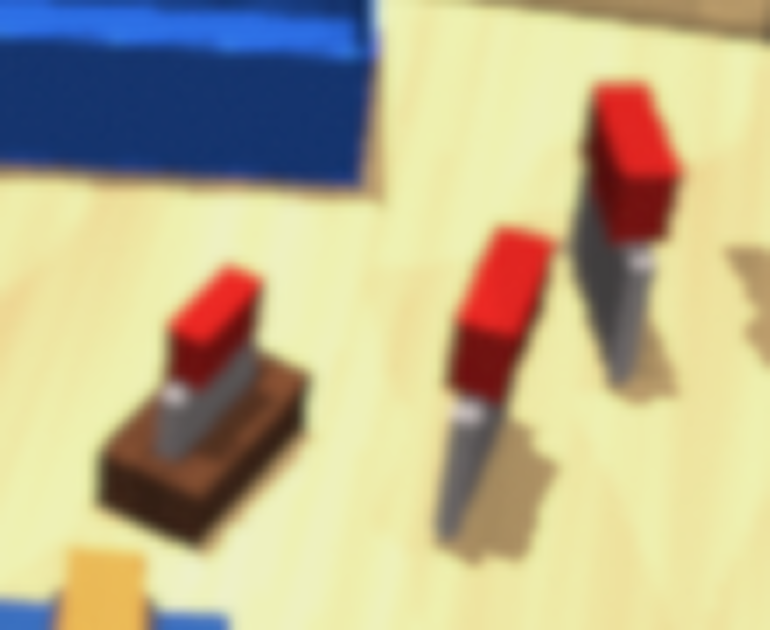

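View pics/t2.png

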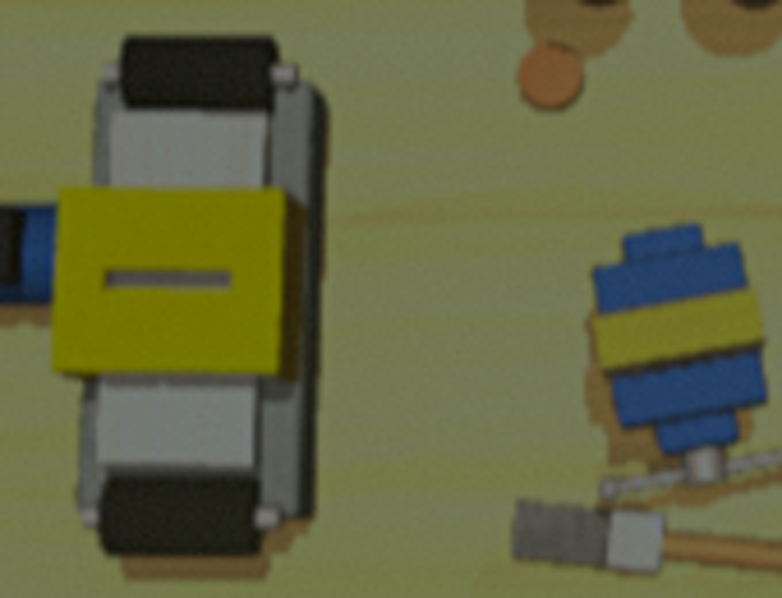

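```bash
python3 - <<'E'
from h import *
def s(n,pts,off,sc,z,l):
    P=np.array([atz(n,off[0]+(x+.5)/sc-.5,off[1]+(y+.5)/sc-.5,z) for x,y in pts]); c=P.mean(0)
    print(l,"c",c.round(1)); 
    for i in range(len(P)):
        d=P[(i+1)%len(P)]-P[i]; print("   ",P[i].round(1),"len",np.linalg.norm(d).round(1),"ang",np.degrees(np.arctan2(d[1],d[0])).round(1))
o=(295,170)
s("top",[(157,118),(277,152),(270,194),(150,157)],o,6,107,"grip")
s("top",[(130,140),(275,185)],o,6,72,"shoulders")
s("top",[(110,86),(308,150),(270,258),(70,192)],o,6,38,"rest")
o=(95,125)
s("top",[(62,187),(287,190),(280,376),(52,372)],o,4.6,145,"guard")
s("top",[(104,278),(231,278)],o,4.6,145,"slot")
s("top",[(593,317),(757,289),(764,341),(604,371)],o,4.6,140,"block")
crop("side0","s2",140,260,310,380,4.6)
E
```

```text
grip c [ 499.4 -341.8  107. ]
    [ 518.9 -314.1  107. ] len 62.6 ang -107.2
    [ 500.3 -374.   107. ] len 21.7 ang 168.1
    [ 479.1 -369.5  107. ] len 62.9 ang 71.5
    [ 499.1 -309.8  107. ] len 20.2 ang -12.3
shoulders c [ 499.7 -341.4   72. ]
    [ 512.1 -304.5   72. ] len 78.0 ang -108.6
    [ 487.2 -378.4   72. ] len 78.0 ang 71.4
rest c [ 498.9 -339.5   38. ]
    [ 545.2 -299.3   38. ] len 109.5 ang -109.3
    [ 508.9 -402.6   38. ] len 61.0 ang 158.3
    [ 452.2 -380.    38. ] len 110.2 ang 70.4
    [ 489.2 -276.2   38. ] len 60.6 ang -22.5
guard c [536.3 250.3 145. ]
    [599.  321.3 145. ] len 145.8 ang -92.0
    [594.  175.6 145. ] len 120.8 ang 178.3
    [473.3 179.1 145. ] len 146.1 ang 87.8
    [478.8 325.1 145. ] len 120.2 ang -1.8
slot c [538.1 252.1 145. ]
    [538.9 293.  145. ] len 81.8 ang -91.2
    [537.2 211.2 145. ] len 81.8 ang 88.8
block c [498.6 -76.8 140. ]
    [507.8 -21.2 140. ] len 107.2 ang -81.4
    [ 523.8 -127.2  140. ] len 34.0 ang -173.6
    [ 490. -131.  140.] len 104.5 ang 99.5
    [472.7 -27.9 140. ] len 35.7 ang 10.8
```

View pics/s2.png

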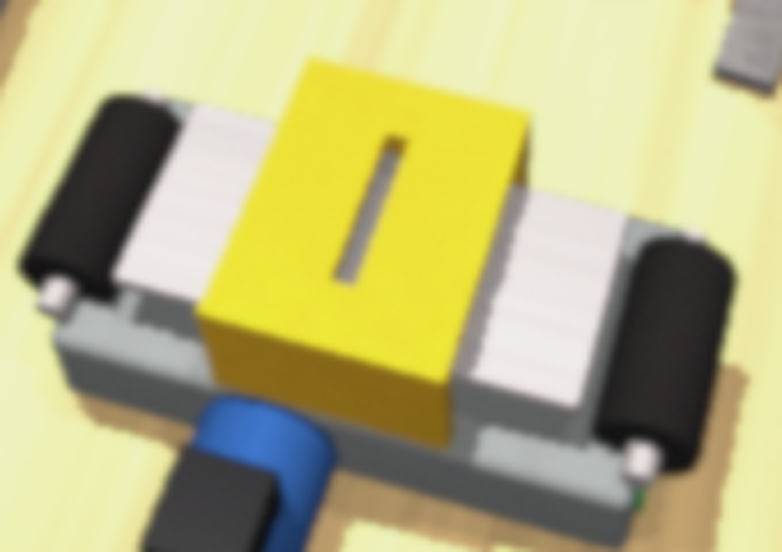

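```bash
cat >> h.py <<'E'
from scipy.optimize import least_squares
from scipy.ndimage import map_coordinates
def fitrect(n,im,x,y,yaw,z,lx,ly,half=2.5,iters=5,sides=(0,1,2,3),chan=None):
    """rect lx (own x) by ly (own y) at height z. finds edges by max gradient along normals"""
    g=im.astype(float); g=g if chan is None else g[:,:,chan:chan+1]
    g=cv2.GaussianBlur(g,(0,0),0.6); g=g if g.ndim==3 else g[:,:,None]
    p=np.array([x,y,yaw],float); cs=np.array([[-1,-1],[1,-1],[1,1],[-1,1]])*[lx/2,ly/2]
    T=np.linspace(.12,.88,25)
    def pt(p,q):
        c,s=np.cos(p[2]),np.sin(p[2]); return proj(n,[p[0]+c*q[0]-s*q[1],p[1]+s*q[0]+c*q[1],z])
    for it in range(iters):
        obs=[]
        for k in sides:
            a,b=cs[k],cs[(k+1)%4]; A,B=pt(p,a),pt(p,b); d=(B-A)/np.linalg.norm(B-A); nn=np.array([-d[1],d[0]])
            for t in T:
                q=a+(b-a)*t; u=pt(p,q); r=np.arange(-half-.5,half+.51,.25)
                S=np.array([map_coordinates(g[:,:,c],[u[1]+r*nn[1],u[0]+r*nn[0]],order=1) for c in range(g.shape[2])])
                G=np.sqrt(((S[:,4:]-S[:,:-4])**2).sum(0)); rr=r[2:-2]
                i=int(G.argmax())
                if G[i]<12: continue
                w=np.where(abs(rr-rr[i])<.8,G,0)**2; e=(w*rr).sum()/w.sum()
                obs.append((q,u+e*nn,nn,k))
        f=lambda p:[float((pt(p,q)-m)@nn) for q,m,nn,k in obs]
        R=least_squares(f,p,loss="soft_l1",f_scale=.3); p=R.x
    res=np.array(f(p)); ks=np.array([o[3] for o in obs])
    return p,[(k,int((ks==k).sum()),round(float(res[ks==k].mean()),2)) for k in sides if (ks==k).any()],round(float(np.abs(res).mean()),2)
E
python3 - <<'E'
from h import *
np.set_printoptions(suppress=True,precision=4)
for n in("top","side"):
    im=cv2.imread(f"pics/{n}0.png")
    print(n)
    for l,a in dict(guard=(536.3,250.3,-.03,145,120,146),slot=(538,252,-.02,145,12,82),block=(498.6,-76.8,.16,140,34,108),grip=(499.4,-341.8,-.32,107,24,60),rest=(498.9,-339.5,-.34,38,60,112)).items():
        print(l,*fitrect(n,im,*a,half=2.5 if l!="slot" else 1.5))
E
```

```text
top
guard [536.9952 251.9653  -0.0254] [(0, 25, -0.07), (1, 25, 0.09), (2, 25, -0.07), (3, 25, 0.02)] 0.14
slot [537.019  251.9866  -0.0226] [(0, 25, 0.22), (1, 25, 0.01), (2, 25, 0.21), (3, 25, 0.01)] 0.13
block [499.0963 -73.0792   0.1589] [(0, 25, -0.74), (1, 25, -0.16), (2, 25, -0.78), (3, 25, -0.17)] 0.48
grip [ 503.2833 -341.7092   -0.3974] [(0, 25, -0.17), (1, 25, -0.84), (2, 22, -0.09), (3, 25, -0.85)] 0.72
rest [ 498.3257 -338.2602   -0.3449] [(0, 25, -0.4), (1, 25, -0.71), (2, 25, -0.41), (3, 25, -0.69)] 0.6
side
guard [537.666  252.2732  -0.034 ] [(0, 25, -0.02), (1, 25, 0.05), (2, 25, -0.01), (3, 25, -0.27)] 0.25
slot [538.4799 251.6635  -0.0262] [(0, 25, 0.33), (1, 25, 0.23), (2, 25, 0.25), (3, 25, 0.24)] 0.26
block [500.3257 -75.7203   0.1626] [(0, 25, -0.49), (1, 25, -0.41), (2, 25, -0.02), (3, 25, -0.46)] 0.47
grip [ 500.4081 -336.6022   -0.4098] [(0, 25, 0.07), (1, 25, -0.08), (2, 25, -0.42), (3, 25, -0.68)] 0.63
rest [ 492.0685 -336.5187   -0.3916] [(0, 25, -0.15), (1, 25, -1.94), (2, 25, -0.03), (3, 25, -0.6)] 1.0
```

Only the one at (327,197) stands in the rest, and its 62 x 21 mm grip fits the given 60 x 24. The other two are visibly larger and freestanding. Slot and block fits agree between the two cameras to 1–2 mm.

```bash
cat >> h.py <<'E'
def pose():
    o=robot.get_obs(); q=o["ee_rot"]
    from scipy.spatial.transform import Rotation as R
    M=R.from_quat(q).as_matrix(); a=np.arctan2(M[1,0],M[0,0])
    print("t",round(o["time"],2),"p",np.round(o["position"],1),"a",round(a,4),"tilt z",np.round(M[:2,2],4),"F",np.round(o["wrist_force"],1),"M",np.round(o["wrist_torque"],2),"w",round(o["gripper_width"],1),"j",np.round(o["joint_positions"],2))
    return np.array(o["position"]),a
def delta(frm,to,a):
    d=np.array(to)-np.array(frm); c,s=np.cos(a),np.sin(a)
    return np.round(np.array([c*d[0]+s*d[1],s*d[0]-c*d[1],-d[2]])/300,4)
E
python3 - <<'E'
from h import *
p,a=pose(); print((1.241-.4456)/(np.pi/2))
print(delta([269.5,-563.9,248.3],[499.5,-341.5,200],1.241), delta([499.5,-341.5,200],[499.5,-341.5,90],1.241))
E
```

```text
t 0.1 p [ 269.2 -563.3  247.3] a 0.4458 tilt z [-0.0007  0.0019] F [ 0.6 -0.8 -0.3] M [0.05 0.03 0.01] w 85.8 j [-1.23  0.28 -0.03  1.27 -0.    1.47]
0.5063673669411742
[0.9497 0.4853 0.161 ] [0.     0.     0.3667]
```

Call:
carry_out(deltas=[[0, 0, 0, 0, 0, -0.1013, -1], [0, 0, 0, 0, 0, -0.1013, -1], [0, 0, 0, 0, 0, -0.1013, -1], [0, 0, 0, 0, 0, -0.1013, -1], [0, 0, 0, 0, 0, -0.1012, -1], [0, 0, 0, 0, 0, 0, -1]], newtons=60)

```text
time: 0.85
position: [269.4, -563.5, 247.7]
ee_rot: [0.814, 0.581, 0.0, -0.001]
wrist_force: [-1.0, 1.4, 0.3]
gripper_width: 85.6
```

Call:
carry_out(deltas=[[0.1583, 0.0809, 0.0268, 0, 0, 0, -1], [0.1583, 0.0809, 0.0268, 0, 0, 0, -1], [0.1583, 0.0809, 0.0268, 0, 0, 0, -1], [0.1583, 0.0809, 0.0268, 0, 0, 0, -1], [0.1583, 0.0809, 0.0268, 0, 0, 0, -1], [0.1583, 0.0809, 0.0268, 0, 0, 0, -1], [0, 0, 0, 0, 0, 0, -1]])

```text
time: 1.72
position: [501.0, -338.3, 198.9]
ee_rot: [0.813, 0.583, 0.0, -0.001]
wrist_force: [0.3, -0.3, -0.7]
gripper_width: 85.3
```

```bash
python3 - <<'E'
from h import *
p,a=pose()
cap("top","top1"); cap("side","side1")
crop("top1","t3",280,150,380,250,6)
crop("side1","s3",240,100,340,200,6)
pose()
a1,b=cv2.imread("pics/t3.png"),cv2.imread("pics/s3.png")
cv2.imwrite("pics/ts3.png",cv2.resize(np.hstack([a1,b]),(800,400)))
E
```

```text
t 1.73 p [ 501.  -338.3  198.9] a 1.2438 tilt z [-0.0011  0.0018] F [ 0.3 -0.3 -0.7] M [-0.03  0.01  0.04] w 85.3 j [-0.7   0.27 -0.14  1.16  0.    1.2 ]
t 1.82 p [ 499.5 -341.   199.7] a 1.2408 tilt z [-0.0009  0.0001] F [-0.9 -0.1  0.1] M [-0.04 -0.03 -0.02] w 85.3 j [-0.71  0.27 -0.14  1.16 -0.    1.2 ]
```

View pics/ts3.png

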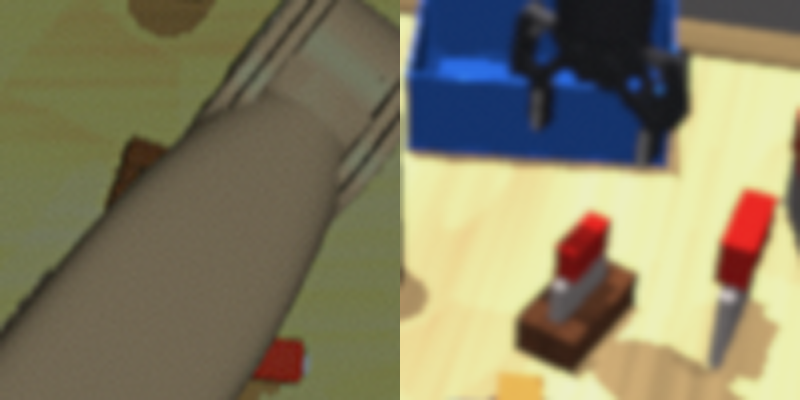

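The side view shows the fingers straddling the grip line, with the jaw direction across it and the straightedge in the rest undisturbed. The top view is hidden by the arm. I'll descend and close.

Call:
carry_out(deltas=[[0, 0, 0.1, 0, 0, 0, -1], [0, 0, 0.1, 0, 0, 0, -1], [0, 0, 0.1, 0, 0, 0, -1], [0, 0, 0.0667, 0, 0, 0, -1], [0, 0, 0, 0, 0, 0, -1], [0, 0, 0, 0, 0, 0, -1]])

```text
time: 2.58
position: [499.5, -342.7, 91.1]
ee_rot: [0.814, 0.581, 0.0, 0.001]
wrist_force: [0.4, 0.3, 0.1]
gripper_width: 85.4
```

```bash
python3 - <<'E'
from h import *
cap("side","side2"); pose()
crop("side2","s4",240,100,340,200,6)
E
```

```text
t 2.62 p [ 499.9 -342.8   91.5] a 1.2397 tilt z [ 0.0018 -0.0017] F [ 0.7 -0.  -0.1] M [ 0.05 -0.01  0.  ] w 85.4 j [-0.71  0.36 -0.26  0.95 -0.    1.19]
```

View pics/s4.png

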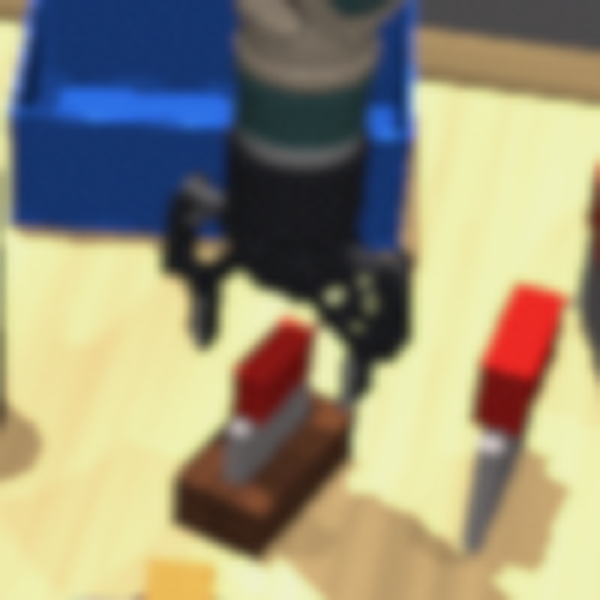

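Fingers are either side of the grip, clear of it. Closing.

Call:
carry_out(deltas=[[0, 0, 0, 0, 0, 0, 1], [0, 0, 0, 0, 0, 0, 1], [0, 0, 0, 0, 0, 0, 1], [0, 0, 0, 0, 0, 0, 1], [0, 0, 0, 0, 0, 0, 1], [0, 0, 0, 0, 0, 0, 1], [0, 0, 0, 0, 0, 0, 1], [0, 0, 0, 0, 0, 0, 1]], newtons=70)

```text
time: 3.62
position: [500.2, -341.9, 90.6]
ee_rot: [0.813, 0.582, 0.0, 0.001]
wrist_force: [2.9, -1.7, 2.3]
gripper_width: 23.3
```

```bash
python3 - <<'E'
from h import *
pose()
E
```

```text
t 3.62 p [ 500.2 -341.9   90.6] a 1.2413 tilt z [ 0.0016 -0.0009] F [ 2.9 -1.7  2.3] M [-0.17 -0.77 -0.  ] w 23.3 j [-0.71  0.37 -0.26  0.94  0.    1.19]
```

Call:
carry_out(deltas=[[0, 0, -0.05, 0, 0, 0, 1], [0, 0, -0.1, 0, 0, 0, 1], [0, 0, -0.14, 0, 0, 0, 1], [0, 0, -0.14, 0, 0, 0, 1], [0, 0, -0.1367, 0, 0, 0, 1], [0, 0, 0, 0, 0, 0, 1], [0, 0, 0, 0, 0, 0, 1]])

```text
time: 4.5
position: [497.8, -340.2, 257.8]
ee_rot: [0.814, 0.582, -0.001, -0.002]
wrist_force: [0.1, 0.0, -4.0]
gripper_width: 23.3
```

```bash
python3 - <<'E'
from h import *
p,a=pose(); cap("side","side3")
a2=1.2408+ .4902
print((a2-1.241)/(np.pi/2))
print(delta([499.5,-341.5,260],[499.3,-75,260],a2))
crop("side3","s5",220,40,340,160,5)
E
```

```text
t 4.5 p [ 497.8 -340.2  257.8] a 1.2412 tilt z [-0.0041  0.003 ] F [ 0.1  0.  -4. ] M [0.09 0.03 0.02] w 23.3 j [-0.71  0.24 -0.06  1.28 -0.    1.19]
0.3119436884601147
[ 0.8771  0.141  -0.    ]
```

View pics/s5.png

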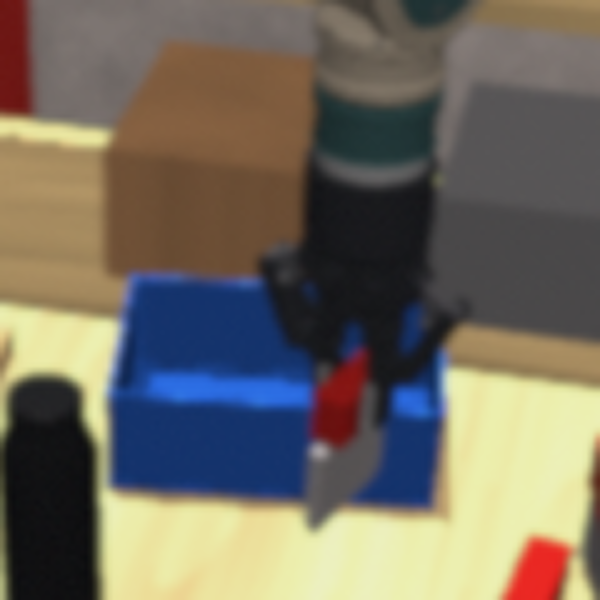

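Lifted free; the blade hangs upright and wrist force reads -4 N, its weight. On to the block.

Call:
carry_out(deltas=[[0, 0, 0, 0, 0, -0.104, 1], [0, 0, 0, 0, 0, -0.104, 1], [0, 0, 0, 0, 0, -0.104, 1], [0.1, 0.0161, 0, 0, 0, 0, 1], [0.16, 0.0257, 0, 0, 0, 0, 1], [0.17, 0.0273, 0, 0, 0, 0, 1], [0.17, 0.0273, 0, 0, 0, 0, 1], [0.16, 0.0257, 0, 0, 0, 0, 1], [0.1171, 0.0189, 0, 0, 0, 0, 1], [0, 0, 0, 0, 0, 0, 1]])

```text
time: 5.8
position: [496.9, -72.2, 257.4]
ee_rot: [0.647, 0.763, -0.001, -0.003]
wrist_force: [-0.4, -0.1, -4.1]
gripper_width: 23.0
```

Call:
carry_out(deltas=[[0, 0, 0, 0, 0, 0, 1], [0, 0, 0, 0, 0, 0, 1]])

```text
time: 6.05
position: [498.8, -75.7, 259.2]
ee_rot: [0.649, 0.761, -0.0, -0.001]
wrist_force: [0.0, 0.4, -3.5]
gripper_width: 22.8
```

```bash
python3 - <<'E'
from h import *
p,a=pose(); cap("side","side4"); cap("top","top4"); pose()
crop("side4","s6",210,90,330,260,4)
crop("top4","t6",190,150,310,270,4)
cv2.imwrite("pics/ts6.png",np.hstack([cv2.resize(cv2.imread("pics/s6.png"),(400,567)),cv2.resize(cv2.imread("pics/t6.png"),(400,567))]))
E
```

```text
t 6.05 p [498.8 -75.7 259.2] a 1.73 tilt z [-0.0016  0.0001] F [ 0.   0.4 -3.5] M [0.04 0.03 0.05] w 22.8 j [-0.28  0.06 -0.26  1.25 -0.    1.13]
t 6.15 p [499.1 -75.8 259.7] a 1.7298 tilt z [-0.0007  0.    ] F [ 0.3  0.  -4. ] M [-0.02 -0.04 -0.02] w 23.3 j [-0.28  0.06 -0.26  1.25 -0.    1.13]
```

View pics/ts6.png

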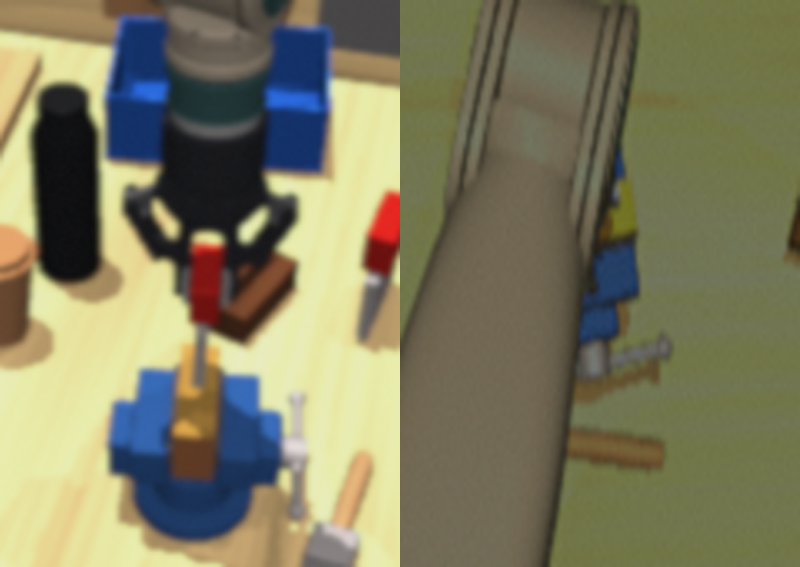

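Blade edge is above the middle of the bronze top and parallel to it, about 40 mm up. Lowering most of the way, then in small steps.

Call:
carry_out(deltas=[[0, 0, 0.04, 0, 0, 0, 1], [0, 0, 0.04, 0, 0, 0, 1], [0, 0, 0.03, 0, 0, 0, 1], [0, 0, 0.01, 0, 0, 0, 1], [0, 0, 0, 0, 0, 0, 1], [0, 0, 0, 0, 0, 0, 1], [0, 0, 0, 0, 0, 0, 1]])

```text
time: 7.02
position: [499.5, -75.0, 224.6]
ee_rot: [0.648, 0.762, 0.0, 0.0]
wrist_force: [0.0, -0.3, -3.6]
gripper_width: 22.6
```

```bash
python3 - <<'E'
from h import *
pose(); cap("side","side5"); pose()
crop("side5","s7",235,170,305,250,8)
E
```

```text
t 7.03 p [499.5 -75.  224.6] a 1.7314 tilt z [ 0.001  -0.0003] F [ 0.  -0.3 -3.6] M [-0.01  0.01 -0.  ] w 22.6 j [-0.28  0.08 -0.32  1.17  0.    1.13]
t 7.08 p [499.5 -75.  224.5] a 1.7314 tilt z [ 0.0009 -0.0003] F [ 0.   0.6 -3.5] M [-0.03  0.06 -0.  ] w 23.0 j [-0.28  0.08 -0.32  1.17 -0.    1.13]
```

View pics/s7.png

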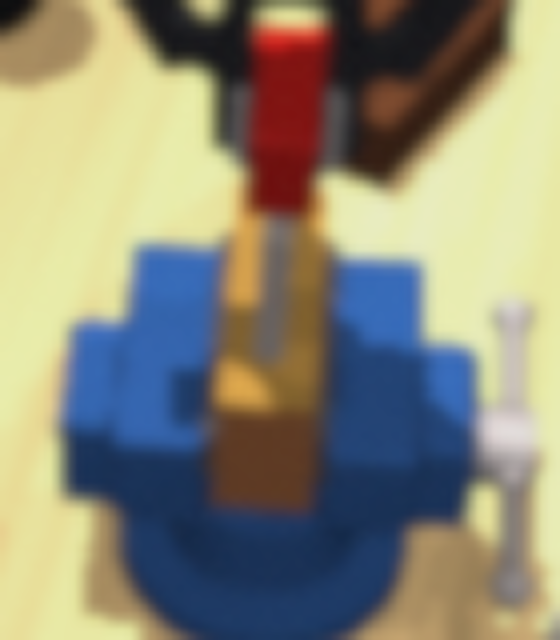

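Blade is centred over the block (near end at crop (270,358), block's near edge at row 408). Small steps down.

Call:
carry_out(deltas=[[0, 0, 0.0067, 0, 0, 0, 1], [0, 0, 0.0033, 0, 0, 0, 1], [0, 0, 0.0033, 0, 0, 0, 1], [0, 0, 0.0033, 0, 0, 0, 1], [0, 0, 0, 0, 0, 0, 1]])

```text
time: 7.7
position: [499.1, -74.9, 219.0]
ee_rot: [0.648, 0.762, -0.0, -0.0]
wrist_force: [-0.0, 1.0, -3.3]
gripper_width: 22.9
```

Call:
carry_out(deltas=[[0, 0, 0.0033, 0, 0, 0, 1], [0, 0, 0, 0, 0, 0, 1]])

```text
time: 7.95
position: [499.3, -74.9, 218.6]
ee_rot: [0.648, 0.762, 0.0, 0.0]
wrist_force: [-1.6, 0.4, 1.1]
gripper_width: 22.9
```

Call:
carry_out(deltas=[[0, 0, 0.0033, 0, 0, 0, 1], [0, 0, 0, 0, 0, 0, 1]])

```text
time: 8.2
position: [499.3, -74.9, 218.6]
ee_rot: [0.648, 0.762, 0.0, 0.0]
wrist_force: [-2.8, 0.6, 6.6]
gripper_width: 23.0
```

Contact at TCP z 218.6, the predicted height, pressing about 10 N. Holding still.

Call:
carry_out(deltas=[[0, 0, 0, 0, 0, 0, 1], [0, 0, 0, 0, 0, 0, 1], [0, 0, 0, 0, 0, 0, 1], [0, 0, 0, 0, 0, 0, 1], [0, 0, 0, 0, 0, 0, 1], [0, 0, 0, 0, 0, 0, 1], [0, 0, 0, 0, 0, 0, 1], [0, 0, 0, 0, 0, 0, 1]])

```text
time: 9.2
position: [499.3, -74.9, 218.6]
ee_rot: [0.648, 0.762, 0.0, 0.0]
wrist_force: [-3.7, 1.3, 6.2]
gripper_width: 23.2
```

```bash
python3 - <<'E'
from h import *
pose(); im,_,_=cap("side","side6"); pose()
crop("side6","s8",235,170,305,250,8)
E
```

```text
t 9.2 p [499.3 -74.9 218.6] a 1.7313 tilt z [ 0.0009 -0.0002] F [-3.7  1.3  6.2] M [ 0.17  0.79 -0.05] w 23.2 j [-0.28  0.08 -0.33  1.16  0.    1.13]
t 9.25 p [499.3 -74.9 218.6] a 1.7314 tilt z [ 0.0009 -0.0002] F [-2.2  1.1  6.2] M [ 0.27  0.8  -0.02] w 23.4 j [-0.28  0.08 -0.33  1.16  0.    1.13]
```

View pics/s8.png

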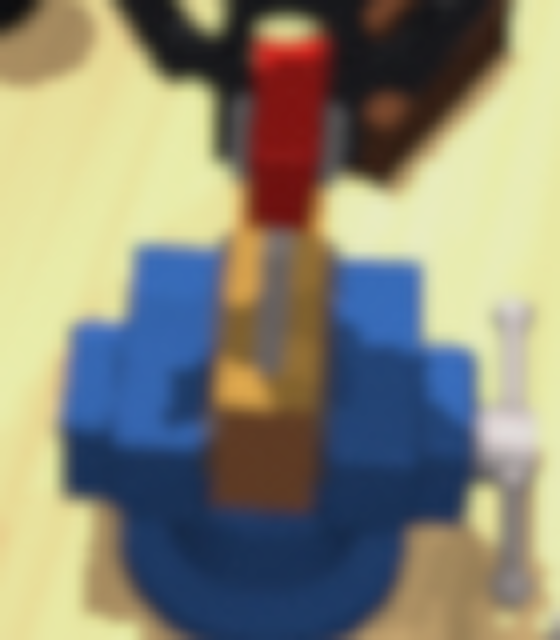

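Blade lies flush and central on the block (near end at crop (268,375)); it has been still for over 1 s. Next, lift and travel to the guard.

```bash
python3 - <<'E'
from h import *
print(delta([499.3,-75,262],[537.2,252,262],1.546), (1.731-1.546)/(np.pi/2))
E
```

```text
[ 1.0928  0.0993 -0.    ] 0.11777465788800259
```

Call:
carry_out(deltas=[[0, 0, -0.02, 0, 0, 0, 1], [0, 0, -0.05, 0, 0, 0, 1], [0, 0, -0.05, 0, 0, 0, 1], [0, 0, -0.03, 0, 0, 0, 1], [0, 0, 0, 0, 0, 0.0589, 1], [0, 0, 0, 0, 0, 0.0589, 1], [0, 0, 0, 0, 0, 0, 1]])

```text
time: 10.12
position: [499.3, -75.0, 262.5]
ee_rot: [0.715, 0.699, 0.0, 0.0]
wrist_force: [0.3, 0.1, -4.0]
gripper_width: 23.0
```

Call:
carry_out(deltas=[[0.08, 0.0073, 0, 0, 0, 0, 1], [0.14, 0.0127, 0, 0, 0, 0, 1], [0.17, 0.0154, 0, 0, 0, 0, 1], [0.18, 0.0164, 0, 0, 0, 0, 1], [0.18, 0.0164, 0, 0, 0, 0, 1], [0.16, 0.0145, 0, 0, 0, 0, 1], [0.11, 0.01, 0, 0, 0, 0, 1], [0.0728, 0.0066, 0, 0, 0, 0, 1], [0, 0, 0, 0, 0, 0, 1], [0, 0, 0, 0, 0, 0, 1]])

```text
time: 11.38
position: [536.8, 251.2, 262.0]
ee_rot: [0.716, 0.698, -0.001, 0.0]
wrist_force: [-0.3, -0.1, -4.1]
gripper_width: 22.5
```

Call:
carry_out(deltas=[[0, 0, 0.03, 0, 0, 0, 1], [0, 0, 0.03, 0, 0, 0, 1], [0, 0, 0.03, 0, 0, 0, 1], [0, 0, 0, 0, 0, 0, 1], [0, 0, 0, 0, 0, 0, 1], [0, 0, 0, 0, 0, 0, 1], [0, 0, 0, 0, 0, 0, 1]])

```text
time: 12.25
position: [537.2, 252.3, 235.5]
ee_rot: [0.716, 0.698, 0.0, 0.0]
wrist_force: [0.4, 0.1, -3.5]
gripper_width: 23.0
```

```bash
python3 - <<'E'
from h import *
pose(); cap("side","side7"); cap("top","top7"); pose()
crop("side7","s9",170,210,270,340,6)
crop("top7","t9",80,130,200,250,4)
cv2.imwrite("pics/s9b.png",cv2.resize(cv2.imread("pics/s9.png")[:,:600],(460,600)))
E
```

```text
t 12.25 p [537.2 252.3 235.5] a 1.5464 tilt z [0.0008 0.0003] F [ 0.4  0.1 -3.5] M [-0.03  0.02 -0.03] w 23.0 j [ 0.33  0.23 -0.12  1.23  0.    1.93]
t 12.35 p [537.1 252.2 235.4] a 1.5464 tilt z [0.0004 0.0002] F [ 0.3  0.5 -3.6] M [-0.05 -0.01 -0.05] w 23.4 j [ 0.33  0.23 -0.12  1.23  0.    1.93]
```

View pics/s9b.png

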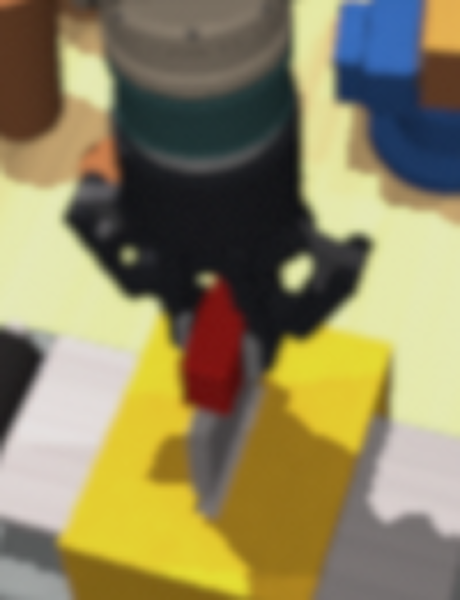

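View pics/t9.png

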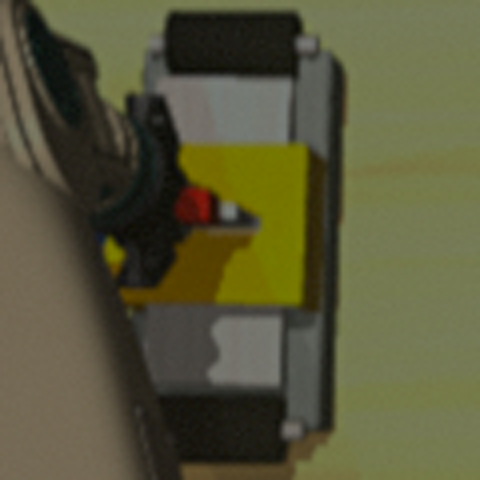

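```bash
cat >> h.py <<'E'
def boxpts(x,y,yaw,z0,z1,lx,ly):
    c,s=np.cos(yaw),np.sin(yaw)
    return [np.array([x+c*i*lx/2-s*j*ly/2,y+s*i*lx/2+c*j*ly/2,z]) for z in(z0,z1) for i,j in((-1,-1),(1,-1),(1,1),(-1,1))]
def overlay(n,src,dst,boxes,x0,y0,x1,y1,s):
    im=cv2.imread(f"pics/{src}.png")[y0:y1,x0:x1]; im=cv2.resize(im,None,fx=s,fy=s,interpolation=cv2.INTER_CUBIC)
    raw=im.copy()
    for b,col in boxes:
        q=[((proj(n,p)-[x0,y0]+.5)*s-.5) for p in b]
        for i,j in [(0,1),(1,2),(2,3),(3,0),(4,5),(5,6),(6,7),(7,4),(0,4),(1,5),(2,6),(3,7)]:
            cv2.line(im,tuple(int(round(v*16)) for v in q[i]),tuple(int(round(v*16)) for v in q[j]),col,1,cv2.LINE_AA,4)
    cv2.imwrite(f"pics/{dst}.png",np.hstack([raw,im]))
E
python3 - <<'E'
from h import *
x,y,yw=537.1,252.2,-.0244; e=235.4-78.6
B=[(boxpts(x,y,yw,e,e+60,10,80),(255,255,0)),(boxpts(x,y,yw,e+60,e+95,24,60),(0,255,0)),(boxpts(537.1,252,-.025,137,145,12,82),(255,0,255)),(boxpts(537.1,252,-.025,137,145,120,146),(255,0,255))]
overlay("side","side7","o1",B,195,260,235,325,10)
overlay("top","top7","o2",B,110,160,165,212,7)
E
```

```text
(no output)
```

View pics/o1.png

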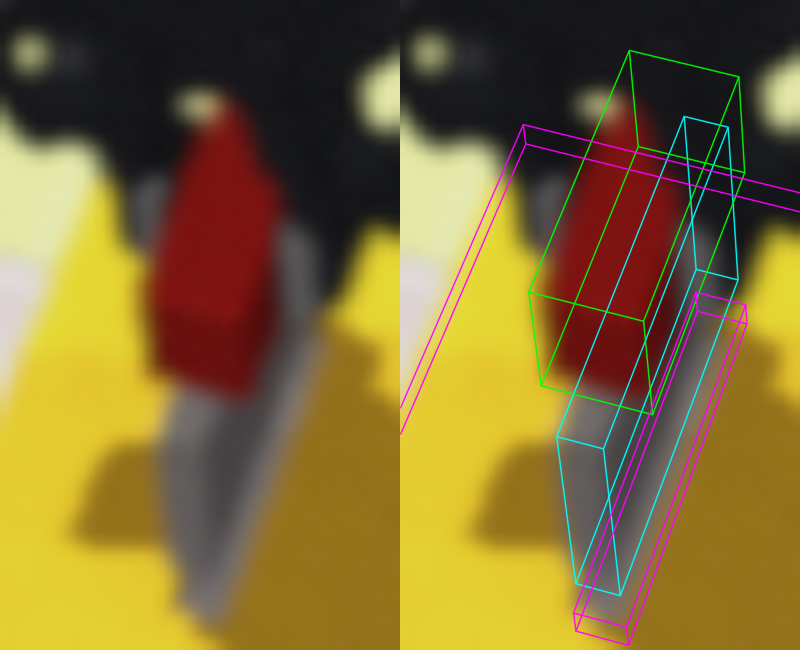

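View pics/o2.png

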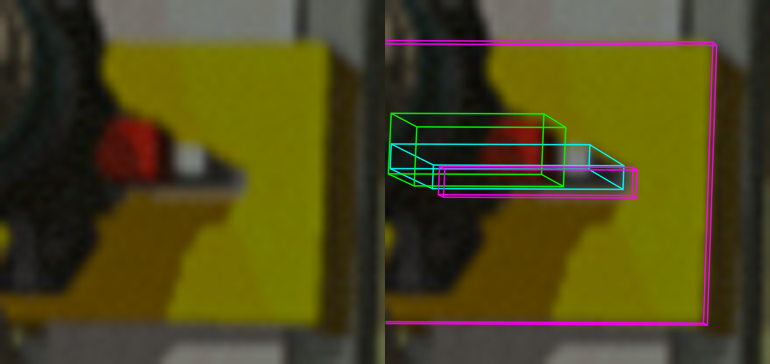

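```bash
python3 - <<'E'
from h import *
np.set_printoptions(linewidth=200)
im=cv2.imread("pics/side7.png"); im0=cv2.imread("pics/side0.png")
for r in range(300,324,3):
    print(r,"now B",im[r,208:232,0],"\n    now R",im[r,208:232,2]); print("    before R",im0[r,208:232,2])
x,y,yw=537.1,252.2,-.0244; e=235.4-78.6
for z in (e+6,e+60):
    print("blade +y end corners z",z,[proj("side",p).round(1) for p in boxpts(x,y,yw,z,z,10,80)[2:4]])
print("slot",[proj("side",p).round(1) for p in boxpts(537.1,252,-.025,145,145,12,82)[:4]])
E
```

```text
300 now B [ 47  49  60  80  96 102 100  94  82  66  57  57  61  69  85 100 101  78  48  30  27  25  26  25] 
    now R [228 227 218 185 144 120 112 108  99  89  84  80  75  75  89 110 127 139 146 147 147 146 147 148]
    before R [238 237 237 238 238 238 238 238 237 236 228 197 154 137 138 146 172 213 232 237 238 237 238 238]
303 now B [ 45  57  77  94 101 104 100  89  76  69  67  67  72  84  95  89  68  43  29  27  25  26  27  26] 
    now R [215 207 183 146 118 110 105  93  79  71  69  70  75  89 109 126 138 144 146 147 147 148 148 148]
    before R [237 238 238 238 238 238 238 237 235 226 194 154 139 142 154 184 219 233 237 237 238 237 238 238]
306 now B [28 38 59 78 89 91 87 78 70 67 68 76 89 97 89 64 40 28 25 27 26 27 26 26] 
    now R [147 142 129 110  99  96  91  82  73  69  70  78  94 111 126 138 145 147 147 147 147 147 147 148]
    before R [237 237 237 237 238 238 237 235 223 183 145 137 142 154 184 220 233 237 237 237 238 237 238 238]
309 now B [28 33 53 76 88 91 88 81 72 69 76 90 98 88 64 40 28 26 25 27 27 26 26 25] 
    now R [148 145 135 116 101  96  93  84  75  72  79 
[... 953 characters left out ...]
50 150 150 149 149 149 149 149 148]
    before R [237 237 236 228 198 156 139 141 147 167 203 228 235 237 237 238 238 238 237 238 238 238 238 238]
321 now B [47 47 47 48 56 72 85 92 90 72 47 31 27 26 26 26 27 26 27 26 26 25 27 26] 
    now R [228 228 227 221 205 185 159 136 131 137 143 148 150 150 150 151 151 151 151 150 149 149 149 149]
    before R [237 237 236 230 221 209 196 187 191 214 230 236 238 237 238 238 237 238 237 238 238 238 237 237]
blade +y end corners z 162.8 [array([211.9, 316.5]), array([216.4, 317.7])]
blade +y end corners z 216.8 [array([210.2, 303.2]), array([214.8, 304.4])]
slot [array([229.1, 290. ]), array([224.1, 288.7]), array([211.9, 320.8]), array([217.1, 322.2])]
```

```bash
python3 - <<'E'
from h import *
np.set_printoptions(linewidth=200)
im=cv2.imread("pics/top7.png"); im0=cv2.imread("pics/top0.png")
for r in range(179,190): print(r,"B",im[r,130:148,0]," R",im[r,130:148,2])
for r in range(183,190): print(r,"before R",im0[r,138:150,2])
x,y,yw=537.1,252.2,-.0244; e=235.4-78.6
for z in (e+6,e+60): print("blade -y end z",z,[proj("top",p).round(2) for p in boxpts(x,y,yw,z,z,10,80)[:2]])
print("slot",[proj("top",p).round(2) for p in boxpts(537.1,252,-.025,145,145,12,82)[:4]])
E
```

```text
179 B [14 10  6  7  6  2  0  0  0  0  0  0  0  0  0  0  0  0]  R [125 115  68  41  64 105 118 120 119 116 116 119 118 119 116 117 117 119]
180 B [ 6 12  9  6 26 46 57 55 41  1  0  0  0  0  0  0  0  0]  R [124 116  70  34  54  96 118 120 115 108 114 119 119 116 118 118 119 118]
181 B [14 16  7  8 32 75 99 99 91 45  0  0  0  0  0  0  0  0]  R [123 118  68  35  51  95 118 120 114  87  95 113 118 120 119 117 118 117]
182 B [  7  13   9   4  35  86 115 120 110  60  21  17   0   0   0   0   0   0]  R [118 114  68  35  51  97 118 121 111  66  64  85 100 114 117 117 117 119]
183 B [ 16  11   8   7  37  83 112 117 107  58  28  26  25  17   5   0   0   0]  R [117 114  65  34  53  94 115 117 109  59  37  46  67  90 102 111 116 117]
184 B [10  4  7  5 23 59 86 89 84 48 28 32 33 43 48 17  0  0]  R [ 97  98  59  36  44  68  89  92  85  51  34  34  44  64  85 106 117 118]
185 B [13 13  9  9 17 36 46 50 48 36 28 30 38 54 61 27  0  0]  R [ 65  70  46  34  37  42  49  53  50  39  35  34  39  58  76 103 117 117]
186 B [24 25 27 29 28 38 40 42 41 40 39 42 46 61 65 27  0  0]  R [ 50  55  54  55  54  53  
[... 455 characters left out ...]
 118 117]
183 before R [101 100 103 102 100 102 104 111 116 117 117 115]
184 before R [ 83  85  83  84  82  82  87 103 116 117 117 115]
185 before R [ 76  76  76  76  75  74  80 102 115 115 116 117]
186 before R [ 80  80  80  81  81  78  85 106 117 116 116 118]
187 before R [101 103 102 102 102 101 103 109 115 118 117 117]
188 before R [116 116 115 116 117 114 116 115 118 118 116 116]
189 before R [118 115 116 117 118 117 116 116 115 117 117 117]
blade -y end z 162.8 [array([143.03, 186.28]), array([143.15, 182.89])]
blade -y end z 216.8 [array([138.64, 183.7 ]), array([138.77, 180.18])]
slot [array([144.8 , 187.43]), array([144.95, 183.42]), array([117.29, 183.29]), array([117.11, 187.31])]
```

Relative fits: the blade's end is within about 0.2 mm along the slot in the top view. Across it, the top view says about 0.7 mm toward -x and the side view about 0, so I nudge +0.3 mm and go down gently while watching force.

Call:
carry_out(deltas=[[0, 0.001, 0.012, 0, 0, 0, 1], [0, 0, 0.012, 0, 0, 0, 1], [0, 0, 0.01, 0, 0, 0, 1], [0, 0, 0.0033, 0, 0, 0, 1], [0, 0, 0.0033, 0, 0, 0, 1], [0, 0, 0, 0, 0, 0, 1], [0, 0, 0, 0, 0, 0, 1]])

```text
time: 13.22
position: [537.4, 252.1, 223.1]
ee_rot: [0.716, 0.698, 0.0, 0.0]
wrist_force: [-0.2, 1.4, -4.0]
gripper_width: 23.0
```

Call:
carry_out(deltas=[[0, 0, 0.0033, 0, 0, 0, 1], [0, 0, 0, 0, 0, 0, 1]])

```text
time: 13.48
position: [537.2, 252.0, 221.9]
ee_rot: [0.716, 0.698, -0.0, -0.0]
wrist_force: [0.2, -0.4, -3.5]
gripper_width: 23.8
```

Call:
carry_out(deltas=[[0, 0, 0.0033, 0, 0, 0, 1], [0, 0, 0, 0, 0, 0, 1]])

```text
time: 13.72
position: [537.2, 252.1, 220.8]
ee_rot: [0.716, 0.698, -0.0, -0.0]
wrist_force: [-0.3, 0.6, -3.3]
gripper_width: 23.2
```

Call:
carry_out(deltas=[[0, 0, 0.0033, 0, 0, 0, 1], [0, 0, 0, 0, 0, 0, 1]])

```text
time: 13.98
position: [537.2, 252.0, 219.8]
ee_rot: [0.716, 0.698, -0.0, -0.0]
wrist_force: [0.7, -0.4, -3.9]
gripper_width: 22.8
```

Call:
carry_out(deltas=[[0, 0, 0.0033, 0, 0, 0, 1], [0, 0, 0, 0, 0, 0, 1]])

```text
time: 14.22
position: [537.2, 252.0, 218.9]
ee_rot: [0.716, 0.698, -0.0, -0.0]
wrist_force: [-0.2, 0.4, -4.3]
gripper_width: 23.1
```

Call:
carry_out(deltas=[[0, 0, 0.0033, 0, 0, 0, 1], [0, 0, 0, 0, 0, 0, 1]])

```text
time: 14.48
position: [537.2, 252.1, 217.9]
ee_rot: [0.716, 0.698, -0.0, -0.0]
wrist_force: [-0.0, -0.4, -3.0]
gripper_width: 23.4
```

Call:
carry_out(deltas=[[0, 0, 0.0033, 0, 0, 0, 1], [0, 0, 0, 0, 0, 0, 1]])

```text
time: 14.72
position: [537.2, 252.0, 216.9]
ee_rot: [0.716, 0.698, -0.0, -0.0]
wrist_force: [-1.4, 0.4, -3.9]
gripper_width: 23.1
```

The full blade section is in the slot (edge 6.7 mm below the face) with no contact force. Continuing down.

Call:
carry_out(deltas=[[0, 0, 0.0033, 0, 0, 0, 1], [0, 0, 0.0033, 0, 0, 0, 1], [0, 0, 0.0033, 0, 0, 0, 1], [0, 0, 0, 0, 0, 0, 1]])

```text
time: 15.22
position: [537.2, 252.0, 213.9]
ee_rot: [0.716, 0.698, -0.0, -0.0]
wrist_force: [0.5, 0.6, -3.7]
gripper_width: 23.0
```

Call:
carry_out(deltas=[[0, 0, 0.01, 0, 0, 0, 1], [0, 0, 0.01, 0, 0, 0, 1], [0, 0, 0.01, 0, 0, 0, 1], [0, 0, 0, 0, 0, 0, 1], [0, 0, 0, 0, 0, 0, 1]])

```text
time: 15.85
position: [537.3, 252.1, 205.0]
ee_rot: [0.716, 0.698, -0.0, -0.0]
wrist_force: [-0.2, 0.9, -3.8]
gripper_width: 22.8
```

Call:
carry_out(deltas=[[0, 0, 0.01, 0, 0, 0, 1], [0, 0, 0.01, 0, 0, 0, 1], [0, 0, 0.01, 0, 0, 0, 1], [0, 0, 0, 0, 0, 0, 1], [0, 0, 0, 0, 0, 0, 1]])

```text
time: 16.48
position: [537.2, 252.1, 196.0]
ee_rot: [0.716, 0.698, -0.0, -0.0]
wrist_force: [-0.1, -0.0, -3.5]
gripper_width: 22.9
```

Call:
carry_out(deltas=[[0, 0, 0.0067, 0, 0, 0, 1], [0, 0, 0.0067, 0, 0, 0, 1], [0, 0, 0.0067, 0, 0, 0, 1], [0, 0, 0, 0, 0, 0, 1], [0, 0, 0, 0, 0, 0, 1]])

```text
time: 17.1
position: [537.3, 252.1, 190.0]
ee_rot: [0.716, 0.698, -0.0, -0.0]
wrist_force: [0.4, 0.4, -3.1]
gripper_width: 23.4
```

Call:
carry_out(deltas=[[0, 0, 0.0033, 0, 0, 0, 1], [0, 0, 0.0033, 0, 0, 0, 1], [0, 0, 0.0033, 0, 0, 0, 1], [0, 0, 0, 0, 0, 0, 1], [0, 0, 0, 0, 0, 0, 1]])

```text
time: 17.73
position: [537.5, 252.2, 187.6]
ee_rot: [0.716, 0.698, 0.0, 0.0]
wrist_force: [-2.1, 0.6, 3.7]
gripper_width: 23.3
```

Call:
carry_out(deltas=[[0, 0, 0.0033, 0, 0, 0, 1], [0, 0, 0.0033, 0, 0, 0, 1], [0, 0, 0.0033, 0, 0, 0, 1], [0, 0, 0, 0, 0, 0, 1], [0, 0, 0, 0, 0, 0, 1]])

```text
time: 18.35
position: [537.5, 252.2, 184.4]
ee_rot: [0.716, 0.698, 0.0, 0.0]
wrist_force: [-2.5, -0.9, 5.3]
gripper_width: 22.9
```

The platen is moving: 184.4 gives about 9 N, or 4.2–4.4 mm. A further 1.7 mm.

Call:
carry_out(deltas=[[0, 0, 0.0033, 0, 0, 0, 1], [0, 0, 0.0027, 0, 0, 0, 1], [0, 0, 0, 0, 0, 0, 1], [0, 0, 0, 0, 0, 0, 1], [0, 0, 0, 0, 0, 0, 1], [0, 0, 0, 0, 0, 0, 1], [0, 0, 0, 0, 0, 0, 1], [0, 0, 0, 0, 0, 0, 1]])

```text
time: 19.35
position: [537.5, 252.3, 182.8]
ee_rot: [0.716, 0.698, 0.0, 0.0]
wrist_force: [-2.2, 0.3, 6.0]
gripper_width: 23.2
```

```bash
python3 - <<'E'
from h import *
pose(); cap("side","side8"); cap("top","top8"); p,a=pose()
x,y,yw=p[0],p[1],a-np.pi/2; e=p[2]-78.6
B=[(boxpts(x,y,yw,e,e+60,10,80),(255,255,0)),(boxpts(x,y,yw,e+60,e+95,24,60),(0,255,0)),(boxpts(537.1,252,-.025,137,145,12,82),(255,0,255))]
print(e)
overlay("side","side8","o3",B,190,255,240,325,8)
E
```

```text
t 19.35 p [537.5 252.3 182.8] a 1.5464 tilt z [0.0006 0.0004] F [-2.2  0.3  6. ] M [-0.17  0.71  0.  ] w 23.2 j [ 0.33  0.26 -0.19  1.12  0.    1.93]
t 19.45 p [537.5 252.2 182.8] a 1.5464 tilt z [0.0006 0.0004] F [-2.7 -0.1  5.6] M [-0.14  0.7  -0.03] w 23.0 j [ 0.33  0.26 -0.19  1.12  0.    1.93]
104.22245310065597
```

View pics/o3.png

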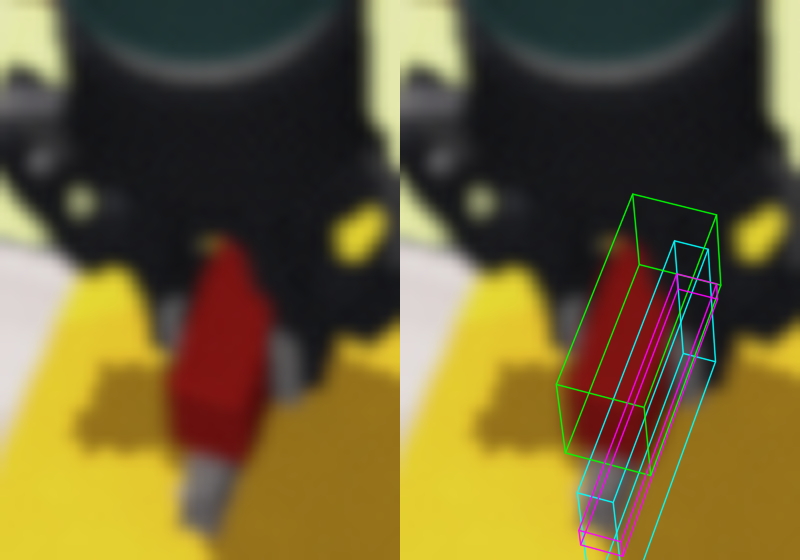

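View pics/side8.png

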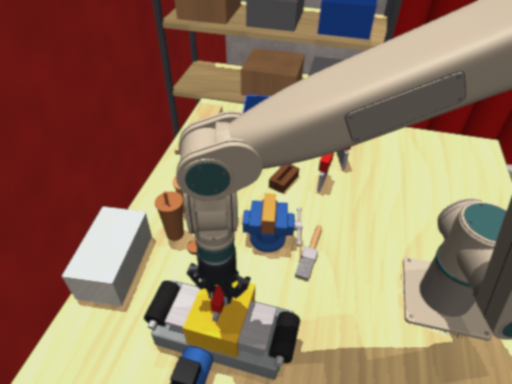

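The blade stands upright through the slot (it enters at side-crop (205,530)). The bystanders in view look where they were and the rest is empty. Edge is at z 104.2, which is -40.8 mm from the guard face and so 5.8 mm of press; the force of about 9.5 N agrees. Handing in.

```bash
python3 - <<'E'
from h import *
pose(); print(robot.sign_off())
E
```

```text
t 19.45 p [537.5 252.2 182.8] a 1.5464 tilt z [0.0006 0.0004] F [-2.7 -0.1  5.6] M [-0.14  0.7  -0.03] w 23.0 j [ 0.33  0.26 -0.19  1.12  0.    1.93]
the job is handed in; nothing more can be done
None
```

I took the smallest straightedge from the rest and laid it flush along the middle of the bronze block's top. It stayed there for about 1 s at roughly 10 N. I then lowered the blade through the guard slot without touching the guard and pressed the platen down. I handed the job in at 19.5 s, still gripping the straightedge and holding the platen down; the hand-in reports no verdict.

**Last checks:**
- **Depth:** the edge is 40.8 mm below the guard's upper face, so the platen is pressed about 5.8 mm. The net push of about 9.5 N suggests 5–5.5 mm. Both are within the 3–10 mm allowed.
- **Position:** the tool is within about 0.5 mm of the slot centre I measured, with less than 0.001 rad of tilt.
- **Grip:** the fingers read 23 mm open on the 24 mm grip.

**Disagreements and limits:**
- Before insertion, the two cameras disagreed by about 0.7 mm on the blade's position across the slot. I split the difference, and it went in cleanly.
- A sideways force of about 2.5 N remains while pressing.
- The bystanders I could see in the last picture looked unmoved. The arm hid some of them (the flask and the other cups), so I did not check those.

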